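# Lock the portafilter into the coffee machine

### The job

Take the portafilter off its wooden rest by its handle, bring its cup up from below into the ring under the coffee machine's head with the handle pointing off to the left, feel for where the three lugs slip up into the ring, then turn the handle to the right (counter-clockwise seen from above) until the lugs ride over their ramps and come up against the firm stop. Do not force it; let go so that it hangs there locked and level, and leave the other things on the counter where they are.

Things in the scene. Friction and masses are not known exactly. Their poses are not given: they have to be found in the camera images.
- handle_grip (a point): centre of the black rubber handle of the loose portafilter, the place to grip it. Flat-sided bar 130 mm long (along x), 22 mm thick (y), 28 mm tall (z), its free end 70 mm from the point. x points from the handle to the steel cup, z up. At the start it points roughly at the robot, level, 49 mm above the counter. The portafilter weighs about 0.25 kg, its middle about 65 mm cupwards of the point.
- portafilter_rim (a point): centre of the top rim of the portafilter's cup: 130 mm along +x and 36 mm above handle_grip, same axes. Cup 60 mm diameter, 60 mm tall. Three round lugs (8 mm thick, tips at radius 40 mm) stick out sideways 10 mm below the rim: one above the handle, the others 120 degrees round on either side.
- portafilter: the portafilter (cup with handle); origin at the centre of the cup's underside, 60 mm below the rim; x from handle to cup, z up
- rest: fixed wooden rest, 100 x 100 mm, that holds the portafilter at the start: origin under its pocket; cup 12 mm deep in a round pocket (3 mm play all round), front of the handle on a notched post 84 mm from the cup's axis. Lift straight up 30 mm or more to clear it.
- machine: the fixed coffee machine, 200 mm wide, 325 mm tall; origin on the counter below the ring's axis; its front faces -x (the robot). Body 60 to 150 mm behind the ring's axis; head above the ring (130 mm wide, to 55 mm in front of the axis); base with drip grid 36 mm high, to 78 mm in front
- group_mouth (a point): centre of the lower mouth of the steel bayonet ring under the machine's head (axes as the machine, z up). Ring 98 mm outside diameter, 34 mm tall, bore 65 mm, vertical axis. Inside, a ledge with three slots lets the lugs up. With lugs under the ledge the rim gets only about 6 mm above the mouth; in the slots it rises freely to a sprung gasket.
- slots (a point): on the ring's axis at ledge height, 3 mm above the mouth (axes as the machine). The slots, out of sight, are where the lugs are when the handle points about 54 degrees left of the machine's front (portafilter yaw = machine yaw - 0.94 rad), but the ring is not clocked exactly: the true angle is within 0.27 rad either side of that. A lug has about 0.14 rad of play either way in a slot.
- gasket_face (a point): centre of the sprung gasket's face, 19.5 mm above the mouth (axes as the machine): 4 N to start it, 0.9 N more per mm, 9 mm of travel. The turn can begin with the rim 19 to 21 mm above the mouth.
- locked_rim (a point): where the rim's centre is when locked: 22 mm above the mouth (axes as the machine). From the slot the rigid stop is 0.94 rad counter-clockwise from above; from 0.26 to 0.63 rad ramps lift the lugs until the rim is 24 mm above the mouth, then they drop 2 mm into the locked track, where the portafilter stays by itself. Turning takes under 6 N at the handle.
- home_switch (a joint): small sprung feeler hidden in the lug track of the ring (m): 0 when free, pushed along by a lug over the last 6 mm of lug travel (0.16 rad of turn), about 0.006 at the stop; hardly any force
- espresso_cup: bystander: small ceramic cup with a handle, 60 x 87 x 56 mm, origin at its underside
- muffin: bystander: muffin, 85 mm wide, 73 mm tall, origin at its underside
- salt_shaker: bystander: salt shaker, 44 mm wide, 90 mm tall, origin at its underside
- paper_cup: bystander: white paper cup, 82 mm wide, 92 mm tall, origin at its underside
- service_bell: bystander: counter bell, 80 mm wide, 58 mm tall, origin at its underside
There are look-alikes about, which are no part of the job. Leave any blue look-alike of the portafilter alone.

How it is judged:
By the outcome, as a careful person would: the job done as asked, in the order asked, and still so for the second after the job is handed in, with the robot touching nothing.
It also fails if it takes over 72 s, if anything falls off the work surface, if the arm or the gripper's body presses on something with over 40 N, if the wrist force passes 120 N, or if a joint passes its speed limit or range.

### The arm

A 6-joint arm with a two-finger parallel gripper is mounted at the origin on a cart in front of the work surface, level with it; the furniture and walls round the work are solid. World frame = base frame: x ahead of the robot, y to its left, z up, the work surface at z = 0. Lengths are in m, angles in rad, forces in N, time in s.
With the tool pointing down it reaches from about 0.275 to 0.975 m from the base axis. Payload 8.4 kg.
Tool frame: the origin (TCP) lies on the centre line of the jaws, within the pads' length; the fingertips stand 25 mm ahead of it and the grasp point (between the pads) lies 6 mm ahead of it (arm.tips_ahead is the distance from the TCP to the fingertips, in m); z points along the fingers, y is the direction in which the jaws open and shut (so a half turn about z gives the same grasp; the last joint's range is limited). The gripper opens to 92 mm and grips with 3 to 60 N. Pads are 20 mm wide; open, the fingers measure 128 mm over their backs; the gripper's body (75 mm by 189 mm) begins 69 mm behind the grasp point.
Start: joints at [-1.165, 0.353, 1.633, -0, 1.155, -0.002], TCP at [0.248, -0.574, 0.24] pointing down, gripper open.
Joint ranges: [-2.63, 2.63], [-0.92, 2.1], [0.06, 2.66], [-1.3, 4.44], [0, 2.69], [-3.02, 3.02]. Speed limits (rad/s): [2.22, 2.22, 2.79, 3.14, 3.14, 3.14].

### API

Orientations are given as a unit quaternion [w, x, y, z].
In Python, from rig import arm gives the robot as it stands.
- The arm moves only by the tool carry_out, never from a script. Its argument "motion" is text: rows parted by semicolons, each of 7 numbers parted by spaces: the shift along the tool's x, y, z in m, then the turn, a rotation vector about the tool's x, y, z in rad, then the finger opening in m, from 0 to 0.0919. A call has exactly 5 rows; each row is the pose to reach, as a shift and turn from the pose commanded when the call began, along the tool's axes at that moment; what a row does not reach only later rows make up. A row lasts 1/8 s, in which the tool goes at most 62.5 mm and 10.7 degrees, less where a joint would pass 70% of its speed; a pose out of reach is approached as far as the arm can. A call with a gripper value outside its range is refused whole. The fingers move at their own pace and stop on an object; "newtons" is the grip in N (left out, the last holds). Time passes only in rows, so rows that repeat a pose let the fingers close, or fill a call up. It gives the time, the measured TCP pose, the force and the opening at its end, in the units of the state.
- arm.state(): the state, without advancing time (a new reading comes with each control period).
- arm.camera(name): name is "scene" or "top" or "wrist"; returns (picture, depth): 420x560x3 uint8, red, green, blue; 420x560 float32, m along the optical axis (not along the pixel's ray), 0 where there is no reading.
- arm.camera_params(name): a dict with "fov_y" (degrees; the focal length in pixels is half the picture's height over the tangent of half this angle, whatever the lens; pixels are square), "cx", "cy" (the principal point, pixels), "extrinsics" (4x4, takes a point from world to camera coordinates). Camera axes: x right, y up, looking along -z (the intrinsics and any distortion apply to the point x, -y, -z); pixel columns grow to the right and rows downward; lengths in m; the calibration is good to about 2 mm. A picture is of the moment at which its call begins: read the wrist's pose just before it. camera_params takes no time and is no camera call; for the wrist camera it gives the pose at the moment of the call.
- arm.close_job(): hands the job in, once; it reports no verdict.
Trained networks look in the newest picture that a camera, given by its name, has taken for a name from the list of things; names that differ only in an ending like _2 or _b are one class to them, and where a whole thing is asked for, a point or a joint stands for the part that bears it (a point fixed in the world has none). Each returns a list of dicts, best first, with "conf" (0 to 1); they miss things now and then, are a little off and sometimes report something else, mostly with a low value. They report only what shows in the picture. A call takes as long as a camera call. They do not tell look-alikes from the thing itself.
- arm.masks_of(camera, target): "mask" (420x560 bool, what is visible of it).
- arm.landmark_of(camera, target): "location" ([x, y, z] in m, in world coordinates, good to about 4 mm: a listed point, or the origin of a listed thing).
The state is a dict: "clock": time; "qpos": joint angles; "dq": joint speeds; "effort": joint torques, N m; "position": TCP position; "ee_rot": TCP orientation; "force": force on the tool from outside, world axes, zero at the start; "ft_torque": the same for the moment, N m; "width": finger opening in m.
Only numpy, scipy, OpenCV 4.12 (cv2) and the standard library are available. Lean on these libraries where they do the work, as an engineer would, in place of code of your own. Each camera call takes 0.05 s, during which the arm holds its last target.

## Working session

There is one attempt and no reset: what is moved stays moved. The work goes in short steps, Python scripts to look and compute and a tool call to move; the robot and the scene stay as the last step left them, time stands still between calls to the robot, and variables do not carry over. Pictures are saved under pics/ and viewed, and the job is handed in when it is done.

Besides the shell and the picture viewer there is one more tool, called after ">>>" as a command line: name --argument value ..., lists and objects as JSON in quotes. carry_out: Moves the arm, as the interface text tells. Its arguments: {"type":"object","properties":{"motion":{"type":"string"},"newtons":{"type":"number"}},"required":["motion"]}

```bash
ls; mkdir -p pics
python3 - <<'E'
from rig import arm
import cv2,numpy as np
s=arm.state()
for k,v in s.items(): print(k,np.round(v,3))
print(arm.tips_ahead)
for c in ["scene","top"]:
    p,d=arm.camera(c); cv2.imwrite(f"pics/{c}0.png",p[:,:,::-1]); np.save(f"pics/{c}0d.npy",d)
    cp=arm.camera_params(c); print(c,{k:(np.round(v,3).tolist()) for k,v in cp.items()})
    for t in ["handle_grip","portafilter_rim","group_mouth","machine","rest"]:
        print(c,t,[(np.round(r["location"],4).tolist(),round(r["conf"],2)) for r in arm.landmark_of(c,t)])
print(arm.state()["clock"])
E
```

```text
pics
clock 0.0
qpos [-1.165  0.354  1.634  0.     1.155 -0.002]
dq [-0.    -0.     0.    -0.002  0.001 -0.001]
effort [ 1.0000e-03 -5.9384e+01 -3.3421e+01  7.0000e-02  2.3000e-02 -0.0000e+00]
position [ 0.248 -0.573  0.239]
ee_rot [-0.001  0.979  0.203 -0.   ]
force [-0.211  0.162  0.425]
ft_torque [-0.033 -0.03  -0.063]
width 0.092
0.025
scene {'fov_y': 46.033, 'cx': 270.678, 'cy': 208.426, 'extrinsics': [[-0.495, -0.869, -0.015, 0.253], [0.581, -0.344, 0.738, -0.416], [-0.646, 0.357, 0.675, -1.15], [0.0, 0.0, 0.0, 1.0]]}
scene handle_grip [([0.4955, -0.5769, 0.0184], 0.84)]
scene portafilter_rim []
scene group_mouth [([0.6071, 0.0291, 0.1535], 0.65), ([0.3611, 0.2418, -0.0026], 0.2)]
scene machine [([0.6071, 0.032, -0.0012], 0.89)]
scene rest []
top {'fov_y': 53.834, 'cx': 275.923, 'cy': 202.928, 'extrinsics': [[-0.0, -1.0, -0.0, -0.037], [0.987, -0.0, 0.162, -0.549], [-0.162, -0.0, 0.987, -1.482], [0.0, 0.0, 0.0, 1.0]]}
top handle_grip [([0.4119, -0.2684, 0.0449], 0.74), ([0.4965, -0.5807, 0.0195], 0.71)]
top portafilter_rim [([0.5423, -0.269, 0.0828], 0.78), ([0.5989, -0.5087, 0.064], 0.63), ([0.7106, -0.1246, 0.0008], 0.28), ([0.6132, 0.0341, 0.0059], 0.27)]
top group_mouth [([0.606, 0.0281, 0.148], 0.97)]
top machine [([0.6089, 0.0285, 0.0038], 0.82)]
top rest [([0.5424, -0.2734, -0.0057], 0.79)]
0.6
```

View pics/scene0.png

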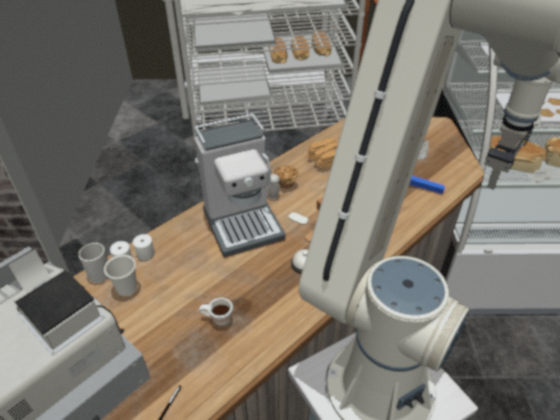

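View pics/top0.png

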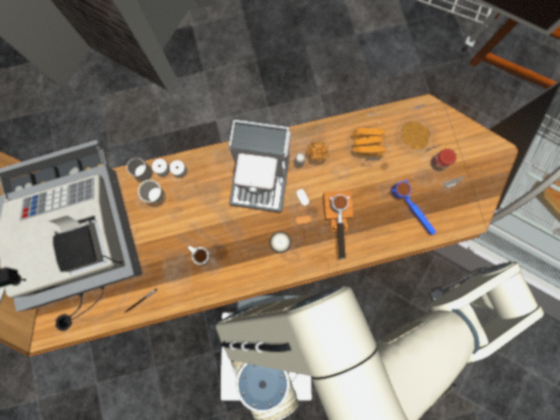

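Run:
```python
import cv2,numpy as np
p=cv2.imread("pics/top0.png")
c=p[110:280,180:380]; cv2.imwrite("pics/crop0.png",cv2.resize(c,None,fx=3.5,fy=3.5,interpolation=cv2.INTER_CUBIC))
```

```text
(no output)
```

View pics/crop0.png

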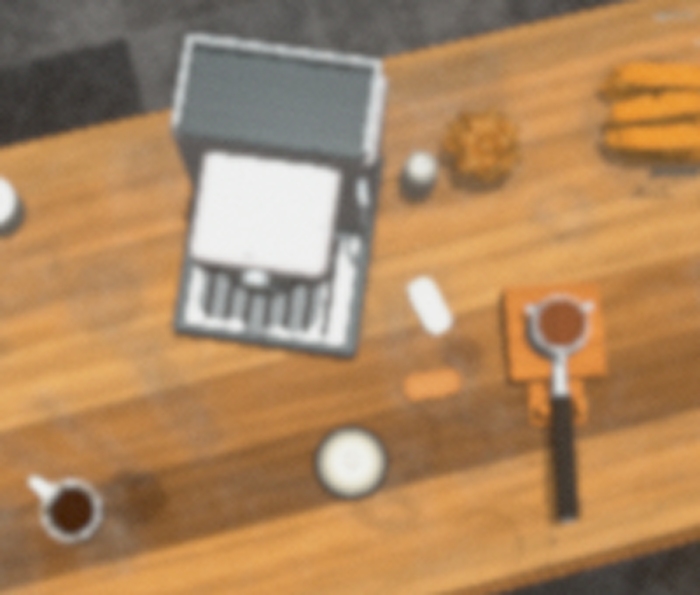

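```bash
cat > h.py <<'E'
import numpy as np,cv2
from rig import arm
def params(c):
    cp=arm.camera_params(c); f=210/np.tan(np.radians(cp["fov_y"])/2); return f,cp["cx"],cp["cy"],np.array(cp["extrinsics"])
def cloud(c,d,P=None):
    f,cx,cy,E=P or params(c)
    v,u=np.mgrid[0:420,0:560]
    X=np.stack([(u-cx)/f*d,-(v-cy)/f*d,-d],-1)
    W=(X-E[:3,3])@E[:3,:3]
    W[d<=0]=np.nan
    return W
def proj(c,pts,P=None):
    f,cx,cy,E=P or params(c)
    X=np.atleast_2d(pts)@E[:3,:3].T+E[:3,3]
    return np.stack([cx+f*X[:,0]/-X[:,2],cy-f*X[:,1]/-X[:,2]],1)
E
python3 - <<'E'
from h import *
d=np.load("pics/top0d.npy"); W=cloud("top",d)
def rect(name,sel):
    p=W[sel][:,:2]; r=cv2.minAreaRect((p*1000).astype(np.float32)); print(name,sel.sum(),"z",np.round(np.nanmedian(W[sel][:,2]),4),np.round(r[0],1),np.round(r[1],1),round(r[2],2))
    return p
x,y,z=W[...,0],W[...,1],W[...,2]
near=(abs(x-.62)<.25)&(abs(y-.03)<.16)
hist=np.histogram(z[near],bins=np.arange(-.02,.36,.01));print([(round(b,2),int(n)) for n,b in zip(*hist)])
rect("mtop",near&(z>.31)&(z<.335))
for lo,hi in[(.2,.31),(.02,.045)]: rect((lo,hi),near&(z>lo)&(z<hi))
n2=(abs(x-.5)<.2)&(abs(y+.27)<.1)
hist=np.histogram(z[n2],bins=np.arange(-.02,.12,.005));print([(round(b,3),int(n)) for n,b in zip(*hist)])
s=n2&(z>.055)&(z<.07)&(x<.475);p=rect("handletop",s)
s=n2&(z>.074)&(z<.1);p=rect("rim",s)
for c in ["top","scene"]:
  arm.camera(c)
  for t in ["espresso_cup","muffin","salt_shaker","paper_cup","service_bell"]:
    print(c,t,[(np.round(r["location"],3).tolist(),round(r["conf"],2)) for r in arm.landmark_of(c,t)])
E
```

```text
[(np.float64(-0.02), 5), (np.float64(-0.01), 1854), (np.float64(0.0), 3491), (np.float64(0.01), 144), (np.float64(0.02), 293), (np.float64(0.03), 954), (np.float64(0.04), 199), (np.float64(0.05), 23), (np.float64(0.06), 14), (np.float64(0.07), 15), (np.float64(0.08), 47), (np.float64(0.09), 12), (np.float64(0.1), 6), (np.float64(0.11), 5), (np.float64(0.12), 8), (np.float64(0.13), 5), (np.float64(0.14), 12), (np.float64(0.15), 12), (np.float64(0.16), 15), (np.float64(0.17), 12), (np.float64(0.18), 16), (np.float64(0.19), 41), (np.float64(0.2), 30), (np.float64(0.21), 29), (np.float64(0.22), 38), (np.float64(0.23), 52), (np.float64(0.24), 82), (np.float64(0.25), 537), (np.float64(0.26), 785), (np.float64(0.27), 57), (np.float64(0.28), 120), (np.float64(0.29), 315), (np.float64(0.3), 1159), (np.float64(0.31), 47), (np.float64(0.32), 159), (np.float64(0.33), 0), (np.float64(0.34), 0)]
mtop 206 z 0.3219 [715.5  16.7] [175.7  86.9] 81.4
(0.2, 0.31) 3204 z 0.2797 [657.5  24.8] [189.8 204.8] 82.0
(0.02, 0.045) 1405 z 0.0341 [571.2  15.6] [245.7 365.6] 81.08
[(np.float64(-0.02), 1), (np.floa
[... 652 characters left out ...]
.0636 [ 410.1 -274.1] [126.1  30.2] 0.85
rim 226 z 0.0863 [ 543.6 -261.2] [63.2 64.7] 79.11
top espresso_cup [([0.363, 0.247, 0.001], 0.56), ([0.408, -0.055, 0.0], 0.21)]
top muffin [([0.746, -0.192, -0.003], 0.6)]
top salt_shaker [([0.707, -0.126, 0.001], 0.69)]
top paper_cup [([0.588, 0.417, -0.002], 0.61), ([0.612, 0.03, 0.006], 0.44)]
top service_bell [([0.407, -0.054, -0.0], 0.68)]
scene espresso_cup [([0.36, 0.243, -0.002], 0.9)]
scene muffin [([0.747, -0.192, -0.004], 0.94), ([0.713, -0.122, -0.004], 0.75), ([0.604, 0.028, 0.152], 0.74)]
scene salt_shaker [([0.711, -0.122, 0.0], 0.71)]
scene paper_cup [([0.584, 0.418, 0.002], 0.61)]
scene service_bell [([0.406, -0.059, -0.003], 0.69)]
```

```bash
cat >> h.py <<'E'
from scipy.spatial.transform import Rotation as R
def Rq(q): return R.from_quat([q[1],q[2],q[3],q[0]])
def toolR(yaw):  # tool pointing down, portafilter x at yaw (tool x = -portafilter x)
    return R.from_matrix(np.array([[-1,0,0],[0,1,0],[0,0,-1]]).T) if False else R.from_euler('z',yaw)*R.from_matrix([[-1,0,0],[0,1,0],[0,0,-1]])
def to(pos,rot,p0=None,r0=None):
    s=arm.state(); p0=s["position"] if p0 is None else p0; r0=Rq(s["ee_rot"]) if r0 is None else r0
    sh=r0.inv().apply(np.array(pos)-p0); rv=(r0.inv()*rot).as_rotvec()
    print("shift",np.round(sh,4),"rotv",np.round(rv,4)); return sh,rv
E
python3 - <<'E'
from h import *
to([.412,-.27,.25],toolR(0))
s=arm.state();print(Rq(s["ee_rot"]).as_matrix().round(3))
E
```

```text
shift [ 0.2712 -0.2138 -0.0104] rotv [-0.      0.     -2.7338]
[[ 0.918  0.397 -0.   ]
 [ 0.397 -0.918 -0.   ]
 [-0.     0.    -1.   ]]
```

>>> carry_out --motion "0.045 -0.035 -0.003 0 0 -0.17 0.09; 0.09 -0.07 -0.006 0 0 -0.34 0.09; 0.135 -0.106 -0.01 0 0 -0.51 0.09; 0.18 -0.142 -0.01 0 0 -0.68 0.09; 0.225 -0.177 -0.01 0 0 -0.85 0.09"

```text
clock: 1.82
position: [0.3849, -0.3204, 0.2499]
ee_rot: [0.0, 0.807, 0.59, 0.0]
force: [0.6, -0.9, -0.6]
width: 0.0901
```

Run:
```python
from h import *
to([.412,-.27,.25],toolR(0))
```

```text
shift [ 0.0563  0.0105 -0.0001] rotv [ 3.0000e-04  9.0000e-04 -1.8785e+00]
```

>>> carry_out --motion "0.02 0.004 0 0 0 -0.18 0.09; 0.04 0.008 0 0 0 -0.36 0.09; 0.056 0.01 0 0 0 -0.54 0.09; 0.056 0.01 0 0 0 -0.72 0.09; 0.056 0.01 0 0 0 -0.9 0.09"

```text
clock: 2.45
position: [0.4112, -0.2716, 0.2497]
ee_rot: [0.0, 0.469, 0.883, -0.0]
force: [0.9, 0.1, 0.4]
width: 0.0899
```

>>> carry_out --motion "0 0 0 0 0 -0.18 0.09; 0 0 0 0 0 -0.36 0.09; 0 0 0 0 0 -0.54 0.09; 0 0 0 0 0 -0.72 0.09; 0 0 0 0 0 -0.9 0.09"

```text
clock: 3.08
position: [0.411, -0.2719, 0.2497]
ee_rot: [0.0, 0.039, 0.999, -0.0]
force: [0.1, -0.9, 0.2]
width: 0.0901
```

Run:
```python
from h import *
print(arm.state()["qpos"].round(3) if hasattr(arm.state()["qpos"],'round') else arm.state()["qpos"])
to([.412,-.27,.25],toolR(0))
p,d=arm.camera("wrist"); P=params("wrist"); np.savez("pics/w1.npz",d=d,f=P[0],cx=P[1],cy=P[2],E=P[3]); cv2.imwrite("pics/w1.png",p[:,:,::-1])
print(P)
for t in ["handle_grip","portafilter_rim","group_mouth","rest"]:
    print(t,[(np.round(r["location"],4).tolist(),round(r["conf"],2)) for r in arm.landmark_of("wrist",t)])
p,d=arm.camera("scene"); np.save("pics/scene1d.npy",d); cv2.imwrite("pics/scene1.png",p[:,:,::-1])
for t in ["handle_grip","portafilter_rim","group_mouth","gasket_face","slots","rest","machine"]:
    print(t,[(np.round(r["location"],4).tolist(),round(r["conf"],2)) for r in arm.landmark_of("scene",t)])
```

```text
[-0.587  0.135  1.898 -0.     1.108 -2.08 ]
shift [-0.0009  0.0019 -0.0003] rotv [-0.0001  0.0002 -0.0778]
(np.float64(371.40955062958756), 276.43240897616323, 210.50096160309226, array([[ 0.0671917 ,  0.99773948, -0.0011018 ,  0.24586582],
       [-0.9646855 ,  0.06468375, -0.25533878,  0.4439325 ],
       [-0.25469031,  0.01821954,  0.96685102, -0.28965074],
       [ 0.        ,  0.        ,  0.        ,  1.        ]]))
handle_grip [([0.414, -0.274, 0.0489], 0.92), ([0.4954, -0.5783, 0.0185], 0.71)]
portafilter_rim [([0.5398, -0.2664, 0.0857], 0.78)]
group_mouth []
rest [([0.5416, -0.2706, -0.0008], 0.62)]
handle_grip [([0.6066, 0.0312, 0.1508], 0.44), ([0.4203, -0.2714, 0.046], 0.4)]
portafilter_rim [([0.5957, -0.5028, 0.0578], 0.77)]
group_mouth [([0.6078, 0.0314, 0.1541], 0.86), ([0.3609, 0.2466, -0.0012], 0.24), ([0.585, 0.4193, -0.0012], 0.16)]
gasket_face [([0.6089, 0.0293, 0.1667], 0.56), ([0.3562, 0.2451, 0.0005], 0.55)]
slots [([0.6053, 0.0303, 0.1537], 0.7)]
rest [([0.6069, 0.0294, 0.1751], 0.4)]
machine [([0.6088, 0.0303, -0.0034], 0.67)]
```

View pics/w1.png

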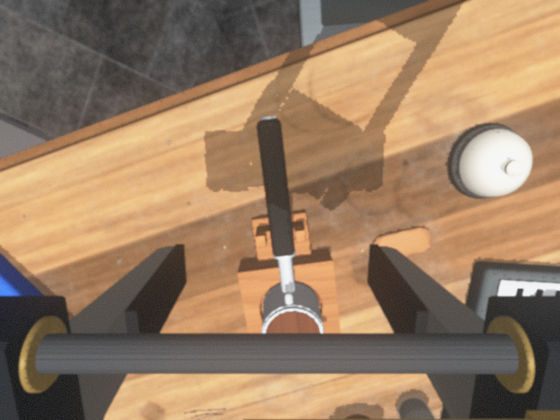

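View pics/scene1.png

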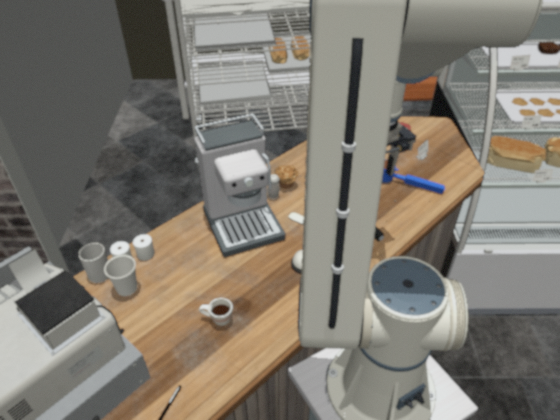

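Run:
```python
from h import *
z_=np.load("pics/w1.npz"); P=(float(z_["f"]),float(z_["cx"]),float(z_["cy"]),z_["E"]); d=z_["d"]
W=cloud("wrist",d,P); E=P[3]
c=-E[:3,:3].T@E[:3,3]; s=arm.state(); r=Rq(s["ee_rot"])
print("cam in tool",r.inv().apply(c-s["position"]).round(4),"look in tool",r.inv().apply(-E[2,:3]).round(3))
img=cv2.imread("pics/w1.png")
x,y,z=W[...,0],W[...,1],W[...,2]
dark=img.max(2)<60
u=np.arange(560)[None,:]; v=np.arange(420)[:,None]
s=(z>.05)&(z<.075)&(u>255)&(u<296)&(v>110)&(v<258)
p=W[s]; print(s.sum(),"z",np.median(p[:,2]).round(4), "x range",p[:,0].min().round(4),p[:,0].max().round(4))
# centerline: bins in x
xs=np.arange(.35,.475,.01); m=[]
for a in xs:
    q=p[(p[:,0]>=a)&(p[:,0]<a+.01)&(p[:,2]>.057)]
    if len(q)>10: m.append((q[:,0].mean(),(q[:,1].max()+q[:,1].min())/2,np.ptp(q[:,1]),np.median(q[:,2])))
m=np.array(m);print(m.round(4));k=np.polyfit(m[:,0],m[:,1],1);print("yaw",k[0],"y at .413",np.polyval(k,.413), "y at .542",np.polyval(k,.542))
s=(z>.078)&(z<.1)&(u>240)&(u<340)&(v>270)&(v<335)
p=W[s];print("rim",s.sum(),np.median(p[:,2]),p[:,:2].min(0),p[:,:2].max(0))
```

```text
cam in tool [ 0.073  -0.0031 -0.1441] look in tool [-0.255  0.003  0.967]
3334 z 0.0614 x range 0.3406 0.4748
[[ 0.3549 -0.2767  0.0215  0.0617]
 [ 0.365  -0.2761  0.0221  0.0615]
 [ 0.3749 -0.2756  0.0216  0.0615]
 [ 0.3849 -0.2753  0.0216  0.0615]
 [ 0.3949 -0.2747  0.0223  0.0616]
 [ 0.405  -0.2741  0.0219  0.0616]
 [ 0.415  -0.2737  0.0219  0.0615]
 [ 0.425  -0.2731  0.0216  0.0613]
 [ 0.4349 -0.2728  0.0217  0.0614]
 [ 0.445  -0.2723  0.0219  0.0615]
 [ 0.455  -0.2719  0.022   0.0614]
 [ 0.4648 -0.2713  0.0215  0.0614]
 [ 0.4719 -0.2712  0.0164  0.0591]]
yaw 0.04748043119567424 y at .413 -0.2738537249898537 y at .542 -0.26772874936561175
rim 1401 0.08398904822443322 [ 0.50524736 -0.29655911] [ 0.54358974 -0.23800216]
```

Run:
```python
from h import *
to([.413,-.274,.055],toolR(.047))
```

```text
shift [-0.0022 -0.002   0.1946] rotv [-0.     -0.     -0.1313]
```

>>> carry_out --motion "-0.001 -0.001 0.03 0 0 -0.07 0.05; -0.002 -0.002 0.07 0 0 -0.131 0.05; -0.002 -0.002 0.11 0 0 -0.131 0.05; -0.002 -0.002 0.13 0 0 -0.131 0.05; -0.002 -0.002 0.13 0 0 -0.131 0.05"

```text
clock: 4.35
position: [0.4119, -0.2734, 0.1183]
ee_rot: [-0.001, -0.023, 1.0, 0.001]
force: [0.1, -0.3, 0.5]
width: 0.0502
```

Run:
```python
from h import *
to([.413,-.274,.055],toolR(.047))
p,d=arm.camera("wrist"); cv2.imwrite("pics/w2.png",p[:,:,::-1])
print([(np.round(r["location"],4).tolist(),round(r["conf"],2)) for r in arm.landmark_of("wrist","handle_grip")])
```

```text
shift [-0.0012 -0.0008  0.0633] rotv [ 0.0019 -0.0025 -0.    ]
[([0.4131, -0.2755, 0.0469], 0.89)]
```

View pics/w2.png

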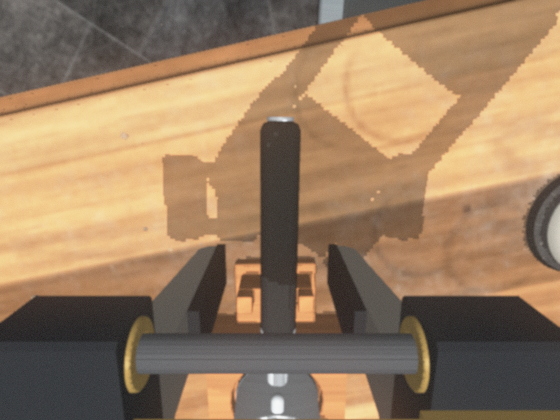

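>>> carry_out --motion "-0.001 -0.001 0.03 0 0 0 0.05; -0.001 -0.001 0.05 0 0 0 0.05; -0.001 -0.001 0.06 0 0 0 0.05; -0.001 -0.001 0.064 0 0 0 0.05; -0.001 -0.001 0.064 0 0 0 0.05"

```text
clock: 5.08
position: [0.4142, -0.2752, 0.0561]
ee_rot: [0.0, -0.024, 1.0, -0.0]
force: [-0.2, 0.3, 0.2]
width: 0.0499
```

>>> carry_out --motion "0 0 0 0 0 0 0.03; 0 0 0 0 0 0 0.015; 0 0 0 0 0 0 0.01; 0 0 0 0 0 0 0.01; 0 0 0 0 0 0 0.01" --newtons 35

```text
clock: 5.7
position: [0.4137, -0.2748, 0.0557]
ee_rot: [-0.0, -0.024, 1.0, 0.0]
force: [-1.4, 2.0, 4.7]
width: 0.0219
```

Run:
```python
from h import *
s=arm.state()
for k in ["position","force","ft_torque","width"]: print(k,np.round(s[k],4))
print(Rq(s["ee_rot"]).as_matrix().round(4))
```

```text
position [ 0.4137 -0.2748  0.0557]
force [-1.3976  2.0361  4.7105]
ft_torque [0.4782 0.0043 0.0571]
width 0.0219
[[-9.989e-01 -4.720e-02 -2.000e-04]
 [-4.720e-02  9.989e-01  2.000e-04]
 [ 2.000e-04  2.000e-04 -1.000e+00]]
```

>>> carry_out --motion "0 0 0 0 0 0 0.01; 0 0 -0.01 0 0 0 0.01; 0 0 -0.025 0 0 0 0.01; 0 0 -0.05 0 0 0 0.01; 0 0 -0.08 0 0 0 0.01" --newtons 60

```text
clock: 6.32
position: [0.4136, -0.2749, 0.1369]
ee_rot: [-0.0, -0.024, 1.0, 0.0]
force: [0.5, 0.2, -2.0]
width: 0.0215
```

Run:
```python
from h import *
s=arm.state()
for k in ["position","force","ft_torque","width"]: print(k,np.round(s[k],4))
P=params("wrist");p,d=arm.camera("wrist"); cv2.imwrite("pics/w3.png",p[:,:,::-1]); np.savez("pics/w3.npz",d=d,f=P[0],cx=P[1],cy=P[2],E=P[3])
for t in ["handle_grip","portafilter_rim","group_mouth"]:
  print([(np.round(r["location"],4).tolist(),round(r["conf"],2)) for r in arm.landmark_of("wrist",t)])
p,d=arm.camera("top"); cv2.imwrite("pics/top3.png",p[:,:,::-1]); np.save("pics/top3d.npy",d)
for t in ["handle_grip","portafilter_rim","group_mouth"]:
  print([(np.round(r["location"],4).tolist(),round(r["conf"],2)) for r in arm.landmark_of("top",t)])
```

```text
position [ 0.4136 -0.2749  0.1369]
force [ 0.4727  0.1782 -1.9939]
ft_torque [ 0.0788  0.0394 -0.0265]
width 0.0215
[([0.4146, -0.2778, 0.1289], 0.87)]
[]
[]
[([0.4135, -0.271, 0.1275], 0.9), ([0.4907, -0.5793, 0.0181], 0.71)]
[([0.5425, -0.27, 0.162], 0.89), ([0.6005, -0.5073, 0.0616], 0.66)]
[([0.606, 0.0272, 0.1499], 0.82), ([0.61, 0.0344, 0.0019], 0.35), ([0.7444, -0.1928, -0.0024], 0.24)]
```

View pics/w3.png

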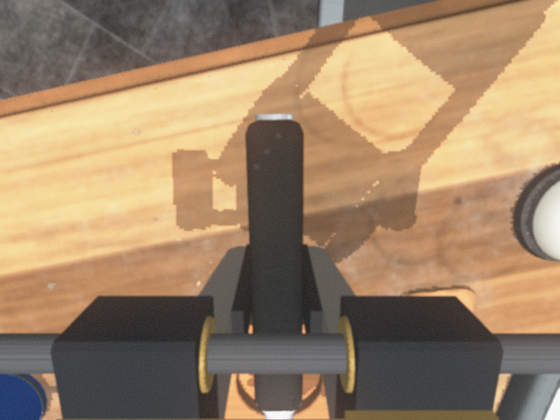

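View pics/top3.png

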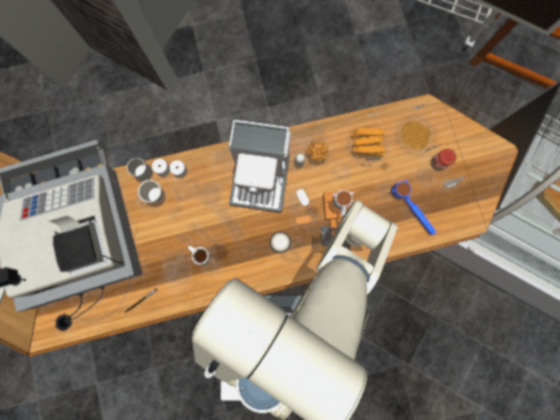

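Run:
```python
from h import *
p=cv2.imread("pics/scene1.png"); cv2.imwrite("pics/crop1.png",cv2.resize(p[100:260,180:310],None,fx=4.5,fy=3.7,interpolation=cv2.INTER_CUBIC))
d=np.load("pics/top3d.npy"); W=cloud("top",d); x,y,z=W[...,0],W[...,1],W[...,2]
s=(abs(x-.543)<.06)&(abs(y+.268)<.06)&(z>.145)&(z<.185)
q=W[s]; print(len(q),np.median(q[:,2]))
(c,r)=cv2.minEnclosingCircle((q[:,:2]*1000).astype(np.float32)); print(c,r)
s2=s&((x-.543)**2+(y+.268)**2<.036**2)
q=W[s2];print("bbox x",np.percentile(q[:,0],[1,99]),"y",np.percentile(q[:,1],[1,99]))
t=cv2.imread("pics/top3.png"); cv2.imwrite("pics/crop2.png",cv2.resize(t[180:230,315:375],None,fx=12,fy=12,interpolation=cv2.INTER_CUBIC))
w=np.load("pics/w3.npz"); P=(float(w["f"]),float(w["cx"]),float(w["cy"]),w["E"]); W=cloud("wrist",w["d"],P)
for v in range(130,240,15):
    row=W[v,255:295]; print(v,np.nanmedian(row,0).round(4))
```

```text
267 0.16629566929431508
(547.5055541992188, -266.9634704589844) 38.142635345458984
bbox x [0.51312914 0.57418276] y [-0.29302968 -0.23689339]
130 [ 0.3467 -0.2805  0.1426]
145 [ 0.352  -0.2804  0.143 ]
160 [ 0.3575 -0.2801  0.1431]
175 [ 0.3631 -0.2799  0.143 ]
190 [ 0.3689 -0.2796  0.1429]
205 [ 0.3748 -0.2793  0.1429]
220 [ 0.3806 -0.279   0.1429]
235 [ 0.3868 -0.2787  0.1429]
```

View pics/crop1.png

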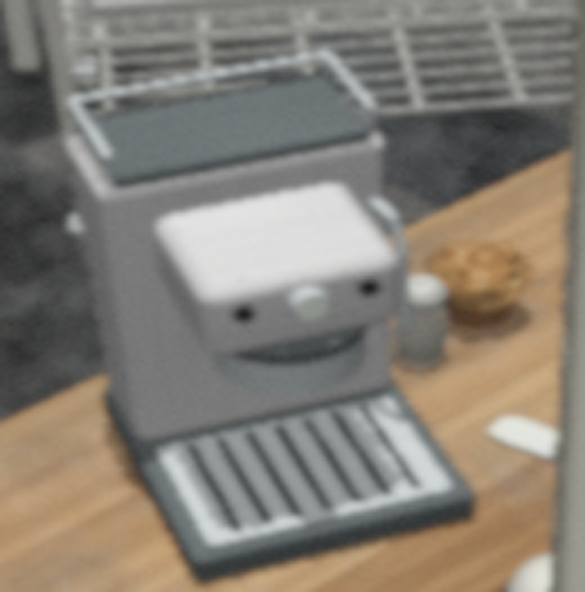

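View pics/crop2.png

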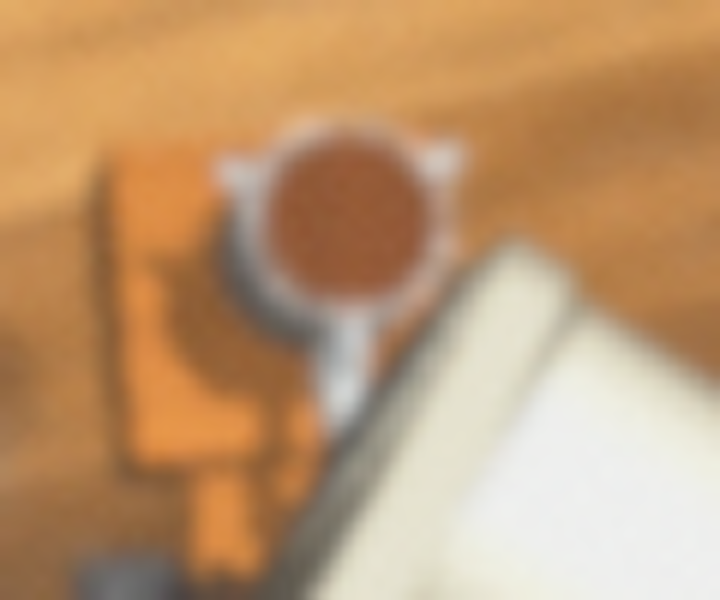

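```bash
cat > fit.py <<'E'
from h import *
from scipy.optimize import minimize
def rays(c):
    f,cx,cy,E=params(c); v,u=np.mgrid[0:420,0:560]
    D=np.stack([(u-cx)/f,-(v-cy)/f,-np.ones_like(u,float)],-1)@E[:3,:3]
    return -E[:3,:3].T@E[:3,3],D
def model(o,D,q):
    x,y,yaw,hb,hh,hl,zo=q
    c,s=np.cos(yaw),np.sin(yaw); M=np.array([[c,s,0],[-s,c,0],[0,0,1]])
    o=M@(o-[x,y,zo]); D=D@M.T
    t=-o[2]/D[...,2]
    for lo,hi in [((-.078,-.1,0),(.15,.1,.036)),((.06,-.1,0),(.15,.1,hb)),((-.055,-.065,hl),(.06,.065,hh))]:
        a=(np.array(lo)-o)/D; b=(np.array(hi)-o)/D
        tn=np.minimum(a,b).max(-1); tf=np.maximum(a,b).min(-1)
        hit=(tn<tf)&(tn>0); t=np.where(hit&(tn<t),tn,t)
    return t
def run(cams):
    data=[]
    for c,fn,box in cams:
        d=np.load(fn); o,D=rays(c); u0,u1,v0,v1=box
        dd=d[v0:v1,u0:u1]; data.append((o,D[v0:v1,u0:u1],dd))
    def cost(q):
        r=0
        for o,D,dd in data:
            m=model(o,D,q); e=np.abs(m-dd); e=np.minimum(e,.03); r+=e[dd>0].mean()
        return r*1000
    best=None
    for st in [(.607,.03,-.14),(.61,.026,-.12)]:
        q0=np.array([*st,.305,.262,.19,0.]); S=np.vstack([q0]+[q0+np.eye(7)[i]*[.008,.008,.05,.015,.015,.015,.004][i] for i in range(7)])
        r=minimize(cost,q0,method="Nelder-Mead",options=dict(initial_simplex=S,maxiter=900,xatol=1e-5,fatol=1e-5))
        print([c[0] for c in cams],r.fun.round(3),r.x.round(4))
top=("top","pics/top0d.npy",(222,298,112,218)); sc=("scene","pics/scene1d.npy",(185,292,110,255))
run([top]);run([sc]);run([top,sc])
E
python3 fit.py
python3 - <<'E'
from h import *
# rim by ray of image centre
f,cx,cy,E=params("top")
for (u,v),z in [((315+347/12-.46,180+215/12-.46),.1665)]:
    o=-E[:3,:3].T@E[:3,3]; D=np.array([(u-cx)/f,-(v-cy)/f,-1])@E[:3,:3]; t=(z-o[2])/D[2]; print(o+t*D)
E
```

```text
['top'] 8.747 [ 6.126e-01  3.190e-02 -1.425e-01  3.019e-01  2.598e-01  1.906e-01
  6.000e-04]
['top'] 8.681 [ 6.126e-01  3.180e-02 -1.417e-01  3.019e-01  2.597e-01  2.027e-01
  5.000e-04]
['scene'] 12.244 [ 0.6093  0.0288 -0.1689  0.3019  0.2603  0.1957 -0.0007]
['scene'] 12.27 [ 6.092e-01  2.880e-02 -1.691e-01  3.019e-01  2.602e-01  2.024e-01
 -6.000e-04]
['top', 'scene'] 21.442 [ 6.118e-01  3.060e-02 -1.398e-01  3.019e-01  2.600e-01  1.981e-01
 -1.000e-04]
['top', 'scene'] 21.435 [ 6.118e-01  3.090e-02 -1.393e-01  3.023e-01  2.603e-01  1.990e-01
 -3.000e-04]
[ 0.54802947 -0.26716275  0.1665    ]
```

Run:
```python
from h import *
s,r=to([.36,-.10,.137],toolR(-.75))
```

```text
shift [ 0.0449  0.1768 -0.0022] rotv [ 4.000e-04 -1.900e-03  7.972e-01]
```

>>> carry_out --motion "0.014 0.025 0 0 0 0.16 0.01; 0.025 0.06 0 0 0 0.32 0.01; 0.035 0.1 0 0 0 0.48 0.01; 0.042 0.14 0 0 0 0.64 0.01; 0.045 0.177 0 0 0 0.797 0.01"

```text
clock: 7.35
position: [0.3594, -0.0989, 0.1349]
ee_rot: [-0.001, 0.369, 0.929, 0.0]
force: [1.7, -0.5, -2.9]
width: 0.0215
```

Run:
```python
from h import *
s,r=to([.399,.165,.137],toolR(-1.08))
print(arm.state()["width"])
```

```text
shift [ 0.1522  0.2193 -0.002 ] rotv [-0.0008 -0.0014  0.3244]
0.021522158942366656
```

>>> carry_out --motion "0.03 0.04 0 0 0 0.07 0.01; 0.06 0.088 0 0 0 0.14 0.01; 0.09 0.132 0 0 0 0.21 0.01; 0.12 0.176 0 0 0 0.27 0.01; 0.152 0.219 -0.002 0 0 0.324 0.01"

```text
clock: 7.98
position: [0.3983, 0.1654, 0.137]
ee_rot: [-0.0, 0.512, 0.859, -0.0]
force: [0.6, 0.4, -2.0]
width: 0.0215
```

Run:
```python
from h import *
s=arm.state()
print(s["position"],Rq(s["ee_rot"]).as_matrix().round(4))
P=params("wrist");p,d=arm.camera("wrist"); cv2.imwrite("pics/w4.png",p[:,:,::-1])
for c in ["top","scene"]:
  p,d=arm.camera(c); cv2.imwrite(f"pics/{c}4.png",p[:,:,::-1]); np.save(f"pics/{c}4d.npy",d)
  for t in ["handle_grip","portafilter_rim","group_mouth"]:
    print(c,t,[(np.round(r["location"],4).tolist(),round(r["conf"],2)) for r in arm.landmark_of(c,t)])
```

```text
[0.3982593  0.16540325 0.13695475] [[-4.752e-01  8.799e-01 -8.000e-04]
 [ 8.799e-01  4.752e-01 -3.000e-04]
 [ 2.000e-04 -9.000e-04 -1.000e+00]]
top handle_grip [([0.4941, -0.5798, 0.0187], 0.96), ([0.399, 0.1736, 0.1245], 0.87)]
top portafilter_rim [([0.4627, 0.055, 0.164], 0.79), ([0.6009, -0.5069, 0.0631], 0.77)]
top group_mouth [([0.6073, 0.0292, 0.1509], 0.9), ([0.3671, 0.2491, 0.0001], 0.49), ([0.6086, 0.0339, 0.1717], 0.32)]
scene handle_grip [([0.4974, -0.5779, 0.0159], 0.82), ([0.4041, 0.1658, 0.1262], 0.7)]
scene portafilter_rim [([0.4609, 0.0508, 0.166], 0.73)]
scene group_mouth [([0.6076, 0.0334, 0.1562], 0.93)]
```

View pics/scene4.png

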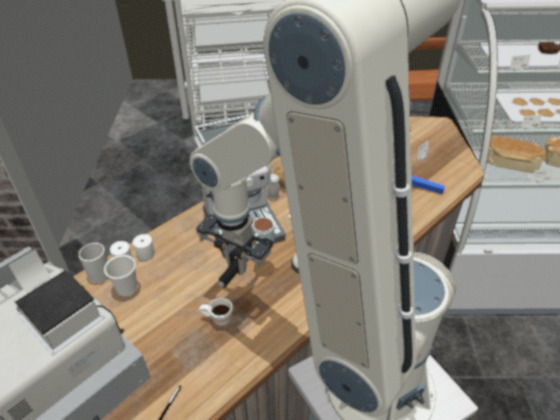

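View pics/top4.png

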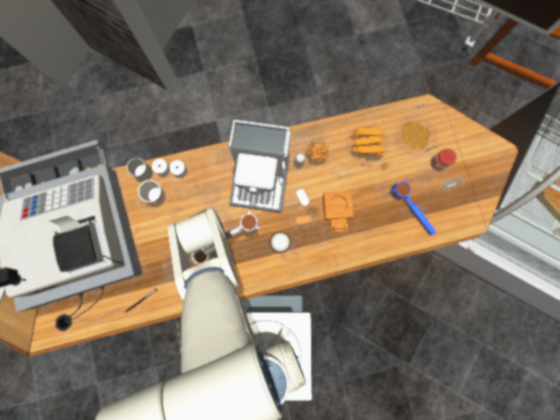

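View pics/w4.png

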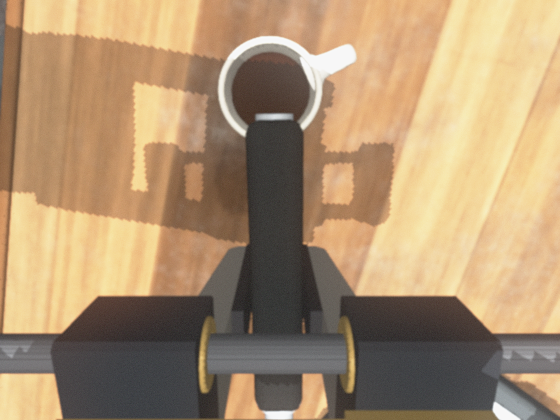

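Run:
```python
from h import *
to([.5457,.1444,.104],toolR(-1.08))
```

```text
shift [-0.0859  0.1211  0.0333] rotv [-0.0007 -0.      0.0046]
```

>>> carry_out --motion "0 0 0.02 0 0 0.004 0.01; -0.01 0.014 0.033 0 0 0.004 0.01; -0.033 0.047 0.033 0 0 0.004 0.01; -0.06 0.084 0.033 0 0 0.004 0.01; -0.078 0.11 0.033 0 0 0.004 0.01"

```text
clock: 9.05
position: [0.5345, 0.146, 0.1046]
ee_rot: [0.0, 0.514, 0.858, 0.0]
force: [-0.3, 1.0, -2.6]
width: 0.0217
```

>>> carry_out --motion "-0.004 0.006 0 0 0 0 0.01; -0.008 0.011 0 0 0 0 0.01; -0.008 0.011 0 0 0 0 0.01; -0.008 0.011 0 0 0 0 0.01; -0.008 0.011 0 0 0 0 0.01"

```text
clock: 9.68
position: [0.5454, 0.1458, 0.1047]
ee_rot: [-0.0, 0.513, 0.858, -0.0]
force: [-0.3, -0.8, -3.4]
width: 0.0217
```

Run:
```python
from h import *
s=arm.state()
for k in ["position","force","ft_torque","width","qpos"]: print(k,np.round(s[k],4))
to([.5457,.1444,.104],toolR(-1.08))
for c in ["scene","top"]:
  p,d=arm.camera(c); cv2.imwrite(f"pics/{c}5.png",p[:,:,::-1])
  for t in ["portafilter_rim","group_mouth","machine"]:
    print(c,t,[(np.round(r["location"],4).tolist(),round(r["conf"],2)) for r in arm.landmark_of(c,t)])
  if c=="scene": cv2.imwrite("pics/crop5.png",cv2.resize(p[100:260,180:310,::-1],None,fx=4.5,fy=3.7,interpolation=cv2.INTER_CUBIC))
```

```text
position [0.5454 0.1458 0.1047]
force [-0.2597 -0.8383 -3.4337]
ft_torque [0.1496 0.0145 0.0389]
width 0.0217
qpos [ 2.5860e-01  4.2520e-01  1.8732e+00  1.0000e-04  8.4340e-01 -2.3490e-01]
shift [-0.0014 -0.0004  0.0007] rotv [-0.0002 -0.0001  0.0027]
scene portafilter_rim [([0.6086, 0.033, 0.1334], 0.77), ([0.5954, -0.5024, 0.061], 0.65), ([0.3629, 0.244, -0.0002], 0.31)]
scene group_mouth [([0.6042, 0.0306, 0.1514], 0.9)]
scene machine [([0.6032, 0.0285, -0.0007], 0.98)]
top portafilter_rim [([0.5986, -0.5065, 0.061], 0.74)]
top group_mouth [([0.6073, 0.0297, 0.1498], 0.93)]
top machine [([0.6114, 0.0319, 0.0045], 0.64)]
```

View pics/crop5.png

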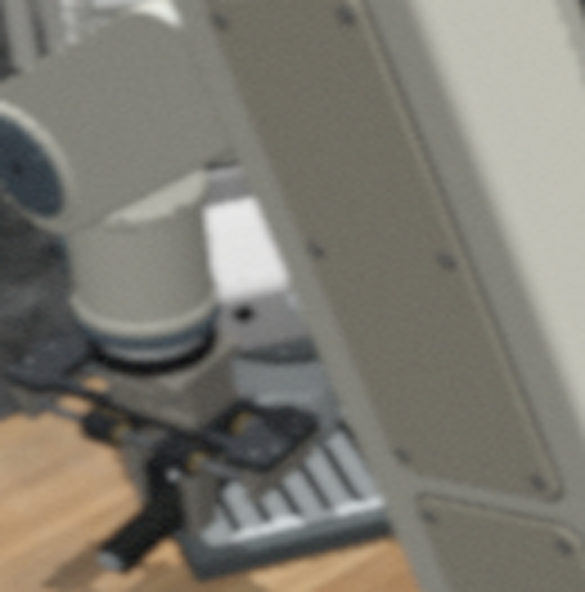

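>>> carry_out --motion "-0.001 0 -0.004 0 0 0 0.01; -0.001 0 -0.008 0 0 0 0.01; -0.001 0 -0.011 0 0 0 0.01; -0.001 0 -0.014 0 0 0 0.01; -0.001 0 -0.016 0 0 0 0.01"

```text
clock: 10.7
position: [0.5464, 0.1448, 0.1208]
ee_rot: [0.0, 0.513, 0.858, 0.0]
force: [0.3, -0.2, -3.5]
width: 0.0218
```

```bash
cat > st.py <<'E'
from h import *
s=arm.state(); M=Rq(s["ee_rot"]).as_matrix(); px=-M[:,0]
print("pos",np.round(s["position"],4),"yaw",round(np.arctan2(px[1],px[0]),4),"pitch",round(px[2],4),"F",np.round(s["force"],2),"T",np.round(s["ft_torque"],3),"w",round(s["width"],4),"clk",s["clock"])
print("rim",np.round(s["position"]+.13*px+[0,0,.0293],4), "Ftool",np.round(M.T@s["force"],2))
E
python3 st.py
```

```text
pos [0.5464 0.1448 0.1208] yaw -1.0778 pitch 0.0 F [ 0.27 -0.23 -3.48] T [ 0.147 -0.019 -0.04 ] w 0.0218 clk 10.7
rim [0.608  0.0302 0.1501] Ftool [-0.33  0.13  3.48]
```

>>> carry_out --motion "0 0 -0.001 0 0 0 0.01; 0 0 -0.002 0 0 0 0.01; 0 0 -0.003 0 0 0 0.01; 0 0 -0.003 0 0 0 0.01; 0 0 -0.003 0 0 0 0.01"

```text
clock: 11.32
position: [0.5464, 0.1447, 0.1235]
ee_rot: [-0.0, 0.513, 0.858, -0.0]
force: [0.5, 0.1, -2.5]
width: 0.0214
```

```bash
python3 st.py
```

```text
pos [0.5464 0.1447 0.1235] yaw -1.0778 pitch -0.0 F [ 0.48  0.05 -2.49] T [ 0.154 -0.001  0.006] w 0.0214 clk 11.325
rim [0.6079 0.0302 0.1528] Ftool [-0.18  0.45  2.49]
```

>>> carry_out --motion "0 0 -0.001 0 0 0 0.01; 0 0 -0.002 0 0 0 0.01; 0 0 -0.003 0 0 0 0.01; 0 0 -0.003 0 0 0 0.01; 0 0 -0.003 0 0 0 0.01"

```text
clock: 11.95
position: [0.5464, 0.1448, 0.1266]
ee_rot: [-0.0, 0.513, 0.858, -0.0]
force: [0.6, -0.3, -3.7]
width: 0.0212
```

```bash
python3 st.py
```

```text
pos [0.5464 0.1448 0.1266] yaw -1.0777 pitch 0.0 F [ 0.59 -0.35 -3.7 ] T [ 0.154  0.038 -0.011] w 0.0212 clk 11.95
rim [0.6079 0.0302 0.1559] Ftool [-0.59  0.36  3.7 ]
```

>>> carry_out --motion "0 0 -0.001 0 0 0 0.01; 0 0 -0.002 0 0 0 0.01; 0 0 -0.003 0 0 0 0.01; 0 0 -0.003 0 0 0 0.01; 0 0 -0.003 0 0 0 0.01"

```text
clock: 12.58
position: [0.546, 0.1447, 0.1293]
ee_rot: [-0.0, 0.513, 0.858, -0.0]
force: [-0.1, 0.7, -8.5]
width: 0.0216
```

```bash
python3 st.py
```

```text
pos [0.546  0.1447 0.1293] yaw -1.0779 pitch -0.0004 F [-0.14  0.7  -8.49] T [0.616 0.322 0.022] w 0.0216 clk 12.575
rim [0.6075 0.0302 0.1585] Ftool [0.68 0.21 8.49]
```

>>> carry_out --motion "0 0 0.001 0 0 0 0.01; -0.0002 -0.0065 0.001 0 0 -0.05 0.01; -0.0006 -0.013 0.001 0 0 -0.1 0.01; -0.0015 -0.0194 0.001 0 0 -0.15 0.01; -0.0026 -0.0258 0.001 0 0 -0.2 0.01"

```text
clock: 13.2
position: [0.5254, 0.1302, 0.1291]
ee_rot: [0.001, 0.424, 0.906, 0.0]
force: [-0.0, 0.3, -2.6]
width: 0.0218
```

```bash
python3 st.py
```

```text
pos [0.5254 0.1302 0.1291] yaw -0.8759 pitch 0.001 F [-0.02  0.33 -2.6 ] T [0.095 0.024 0.053] w 0.0218 clk 13.2
rim [0.6087 0.0303 0.1586] Ftool [0.27 0.2  2.6 ]
```

>>> carry_out --motion "0 0 -0.001 0 0 0 0.01; 0 0 -0.002 0 0 0 0.01; 0 0 -0.003 0 0 0 0.01; 0 0 -0.003 0 0 0 0.01; 0 0 -0.003 0 0 0 0.01"

```text
clock: 13.82
position: [0.525, 0.1303, 0.1316]
ee_rot: [0.0, 0.425, 0.905, 0.0]
force: [1.0, -0.8, -4.2]
width: 0.0218
```

```bash
python3 st.py
```

```text
pos [0.525  0.1303 0.1316] yaw -0.8779 pitch 0.0 F [ 0.99 -0.82 -4.19] T [ 0.15  -0.004 -0.062] w 0.0218 clk 13.825
rim [0.608  0.0303 0.1609] Ftool [-1.26  0.24  4.19]
```

>>> carry_out --motion "0 0 -0.001 0 0 0 0.01; 0 0 -0.002 0 0 0 0.01; 0 0 -0.003 0 0 0 0.01; 0 0 -0.004 0 0 0 0.01; 0 0 -0.004 0 0 0 0.01"

```text
clock: 14.45
position: [0.525, 0.1303, 0.1357]
ee_rot: [0.0, 0.425, 0.905, 0.0]
force: [0.5, -0.4, -3.9]
width: 0.0212
```

```bash
python3 st.py
```

```text
pos [0.525  0.1303 0.1357] yaw -0.8778 pitch 0.0001 F [ 0.47 -0.44 -3.91] T [0.109 0.011 0.057] w 0.0212 clk 14.45
rim [0.608  0.0303 0.165 ] Ftool [-0.63  0.08  3.91]
```

>>> carry_out --motion "0 0 -0.001 0 0 0 0.01; 0 0 -0.002 0 0 0 0.01; 0 0 -0.003 0 0 0 0.01; 0 0 -0.004 0 0 0 0.01; 0 0 -0.004 0 0 0 0.01"

```text
clock: 15.08
position: [0.525, 0.1303, 0.1397]
ee_rot: [0.0, 0.425, 0.905, 0.0]
force: [-0.1, 0.5, -3.2]
width: 0.0219
```

```bash
python3 st.py
```

```text
pos [0.525  0.1303 0.1397] yaw -0.8778 pitch 0.0001 F [-0.1   0.54 -3.24] T [0.117 0.001 0.02 ] w 0.0219 clk 15.075
rim [0.608  0.0302 0.169 ] Ftool [0.48 0.27 3.24]
```

>>> carry_out --motion "0 0 -0.0005 0 0 0 0.01; 0 0 -0.001 0 0 0 0.01; 0 0 -0.0015 0 0 0 0.01; 0 0 -0.0015 0 0 0 0.01; 0 0 -0.0015 0 0 0 0.01"

```text
clock: 15.7
position: [0.5247, 0.1303, 0.1409]
ee_rot: [-0.0, 0.425, 0.905, -0.0]
force: [-0.2, 0.5, -4.4]
width: 0.0217
```

```bash
python3 st.py
```

```text
pos [0.5247 0.1303 0.1409] yaw -0.8778 pitch -0.0002 F [-0.25  0.52 -4.43] T [0.27  0.129 0.022] w 0.0217 clk 15.7
rim [0.6078 0.0302 0.1702] Ftool [0.56 0.14 4.43]
```

>>> carry_out --motion "0 0 -0.0005 0 0 0 0.01; 0 0 -0.001 0 0 0 0.01; 0 0 -0.001 0 0 0 0.01; 0 0 -0.001 0 0 0 0.01; 0 0 -0.001 0 0 0 0.01"

```text
clock: 16.32
position: [0.5247, 0.1303, 0.142]
ee_rot: [-0.0, 0.425, 0.905, -0.0]
force: [-1.2, 1.6, -7.9]
width: 0.0217
```

```bash
python3 st.py
```

```text
pos [0.5247 0.1303 0.142 ] yaw -0.8779 pitch -0.0004 F [-1.24  1.63 -7.9 ] T [0.766 0.421 0.057] w 0.0217 clk 16.325
rim [0.6077 0.0303 0.1712] Ftool [2.04 0.09 7.91]
```

>>> carry_out --motion "-0.0001 -0.0052 0 0 0 -0.04 0.01; -0.0004 -0.0104 0 0 0 -0.08 0.01; -0.0009 -0.0156 0 0 0 -0.12 0.01; -0.0017 -0.0207 0 0 0 -0.16 0.01; -0.0017 -0.0207 0 0 0 -0.16 0.01"

```text
clock: 16.95
position: [0.5102, 0.1155, 0.1422]
ee_rot: [0.0, 0.351, 0.936, 0.0]
force: [0.9, 0.0, -7.4]
width: 0.0216
```

```bash
python3 st.py
```

```text
pos [0.5102 0.1155 0.1422] yaw -0.7181 pitch 0.0004 F [ 0.9   0.04 -7.35] T [0.58  0.286 0.054] w 0.0216 clk 16.95
rim [0.6081 0.03   0.1715] Ftool [-0.64  0.62  7.35]
```

>>> carry_out --motion "-0.0001 -0.0052 0 0 0 -0.04 0.01; -0.0004 -0.0104 0 0 0 -0.08 0.01; -0.0009 -0.0156 0 0 0 -0.12 0.01; -0.0009 -0.0156 0 0 0 -0.12 0.01; -0.0009 -0.0156 0 0 0 -0.12 0.01"

```text
clock: 17.58
position: [0.5007, 0.1035, 0.1422]
ee_rot: [0.0, 0.295, 0.955, -0.0]
force: [0.1, 0.0, -6.6]
width: 0.0214
```

```bash
python3 st.py
```

```text
pos [0.5007 0.1035 0.1422] yaw -0.599 pitch 0.0002 F [ 0.13  0.01 -6.57] T [0.283 0.328 0.12 ] w 0.0214 clk 17.575
rim [0.608  0.0302 0.1715] Ftool [-0.1   0.08  6.57]
```

>>> carry_out --motion "-0.0001 -0.0052 -0.0003 0 0 -0.04 0.01; -0.0004 -0.0104 -0.0006 0 0 -0.08 0.01; -0.0009 -0.0156 -0.001 0 0 -0.12 0.01; -0.0009 -0.0156 -0.001 0 0 -0.12 0.01; -0.0009 -0.0156 -0.001 0 0 -0.12 0.01"

```text
clock: 18.2
position: [0.4919, 0.0901, 0.1429]
ee_rot: [-0.001, 0.237, 0.971, -0.0]
force: [-3.3, 1.4, -5.8]
width: 0.0219
```

```bash
echo 'my=M[:,1]; print("pitchmoment",round(float(my@np.array(s["ft_torque"])),3))'>>st.py; python3 st.py
```

```text
pos [0.4919 0.0901 0.1429] yaw -0.4792 pitch -0.0012 F [-3.3   1.43 -5.83] T [ 0.275  0.813 -0.132] w 0.0219 clk 18.2
rim [0.6072 0.0301 0.172 ] Ftool [ 3.58 -0.25  5.83]
pitchmoment 0.848
```

>>> carry_out --motion "0.0003 -0.0052 -0.0005 0 0 -0.04 0.01; 0 -0.0104 -0.001 0 0 -0.08 0.01; -0.0003 -0.0156 -0.0014 0 0 -0.12 0.01; -0.0003 -0.0156 -0.0014 0 0 -0.12 0.01; -0.0003 -0.0156 -0.0014 0 0 -0.12 0.01"

```text
clock: 18.82
position: [0.4854, 0.0759, 0.1444]
ee_rot: [-0.0, 0.179, 0.984, -0.0]
force: [-3.8, -2.2, -5.7]
width: 0.0213
```

```bash
python3 st.py
```

```text
pos [0.4854 0.0759 0.1444] yaw -0.359 pitch -0.0003 F [-3.75 -2.22 -5.72] T [-0.094  0.699 -0.298] w 0.0213 clk 18.825
rim [0.6071 0.0303 0.1737] Ftool [ 2.73 -3.39  5.72]
pitchmoment 0.622
```

>>> carry_out --motion "-0.0001 -0.0052 0 0 0 -0.04 0.01; -0.0004 -0.0104 0.0003 0 0 -0.08 0.01; -0.0006 -0.013 0.0006 0 0 -0.1 0.01; -0.0006 -0.013 0.0006 0 0 -0.1 0.01; -0.0006 -0.013 0.0006 0 0 -0.1 0.01"

```text
clock: 19.45
position: [0.4825, 0.0636, 0.1443]
ee_rot: [0.001, 0.129, 0.992, 0.0]
force: [0.4, -3.0, -1.5]
width: 0.0213
```

```bash
python3 st.py
```

```text
pos [0.4825 0.0636 0.1443] yaw -0.2584 pitch 0.0018 F [ 0.42 -3.   -1.5 ] T [-0.207 -0.201 -0.323] w 0.0213 clk 19.45
rim [0.6082 0.0304 0.1738] Ftool [-1.17 -2.79  1.51]
pitchmoment -0.247
```

>>> carry_out --motion "-0.0001 -0.0057 0 0 0 -0.04 0.01; -0.0004 -0.0111 0 0 0 -0.08 0.01; -0.0006 -0.0137 0 0 0 -0.1 0.01; -0.0006 -0.0137 0 0 0 -0.1 0.01; -0.0006 -0.0137 0 0 0 -0.1 0.01"

```text
clock: 20.08
position: [0.4789, 0.0504, 0.1439]
ee_rot: [0.0, 0.079, 0.997, 0.0]
force: [2.3, 0.4, -6.2]
width: 0.0214
```

```bash
python3 st.py
```

```text
pos [0.4789 0.0504 0.1439] yaw -0.1581 pitch 0.0005 F [ 2.33  0.38 -6.23] T [ 0.135 -0.038  0.093] w 0.0214 clk 20.075
rim [0.6073 0.0299 0.1733] Ftool [-2.24  0.74  6.23]
pitchmoment -0.016
```

>>> carry_out --motion "-0.0001 -0.0052 0.0003 0 0 -0.04 0.01; -0.0004 -0.0104 0.0005 0 0 -0.08 0.01; -0.0006 -0.013 0.0005 0 0 -0.1 0.01; -0.0006 -0.013 0.0005 0 0 -0.1 0.01; -0.0006 -0.013 0.0005 0 0 -0.1 0.01"

```text
clock: 20.7
position: [0.477, 0.0373, 0.1434]
ee_rot: [-0.0, 0.029, 1.0, -0.0]
force: [0.4, -1.3, -5.8]
width: 0.0216
```

```bash
python3 st.py
```

```text
pos [0.477  0.0373 0.1434] yaw -0.0583 pitch -0.0003 F [ 0.45 -1.27 -5.77] T [0.101 0.046 0.039] w 0.0216 clk 20.7
rim [0.6068 0.0297 0.1726] Ftool [-0.52 -1.24  5.77]
pitchmoment 0.052
```

>>> carry_out --motion "0 -0.0026 0 0 0 -0.02 0.01; -0.0001 -0.0052 0 0 0 -0.04 0.01; -0.0002 -0.0078 0 0 0 -0.06 0.01; -0.0002 -0.0078 0 0 0 -0.06 0.01; -0.0002 -0.0078 0 0 0 -0.06 0.01"

```text
clock: 21.32
position: [0.4768, 0.0293, 0.1434]
ee_rot: [-0.0, -0.001, 1.0, -0.0]
force: [-0.3, -1.0, -5.7]
width: 0.0216
```

```bash
python3 st.py
```

```text
pos [0.4768 0.0293 0.1434] yaw 0.0021 pitch -0.0002 F [-0.26 -1.02 -5.74] T [0.042 0.106 0.073] w 0.0216 clk 21.325
rim [0.6068 0.0296 0.1726] Ftool [ 0.26 -1.02  5.74]
pitchmoment 0.106
```

>>> carry_out --motion "0 -0.0026 0 0 0 -0.02 0.01; -0.0001 -0.0052 0 0 0 -0.04 0.01; -0.0001 -0.0065 0 0 0 -0.05 0.01; -0.0001 -0.0065 0 0 0 -0.05 0.01; -0.0001 -0.0065 0 0 0 -0.05 0.01"

```text
clock: 21.95
position: [0.4773, 0.0237, 0.1435]
ee_rot: [0.0, -0.026, 1.0, 0.001]
force: [1.9, 7.1, -6.4]
width: 0.0214
```

```bash
python3 st.py
```

```text
pos [0.4773 0.0237 0.1435] yaw 0.0516 pitch 0.0006 F [ 1.92  7.1  -6.4 ] T [ 1.033  0.076 -0.479] w 0.0214 clk 21.95
rim [0.6071 0.0304 0.1728] Ftool [-2.28  6.98  6.41]
pitchmoment 0.021
```

>>> carry_out --motion "0 -0.0007 0 0 0 -0.005 0.01; 0 -0.0013 0 0 0 -0.01 0.01; 0 -0.0013 0 0 0 -0.01 0.01; 0 -0.0013 0 0 0 -0.01 0.01; 0 -0.0013 0 0 0 -0.01 0.01"

```text
clock: 22.58
position: [0.4773, 0.0229, 0.1435]
ee_rot: [0.0, -0.03, 1.0, 0.001]
force: [2.3, 9.3, -6.4]
width: 0.0217
```

```bash
python3 st.py
```

```text
pos [0.4773 0.0229 0.1435] yaw 0.0609 pitch 0.0006 F [ 2.29  9.27 -6.36] T [ 1.51   0.138 -0.663] w 0.0217 clk 22.575
rim [0.6071 0.0308 0.1728] Ftool [-2.85  9.1   6.38]
pitchmoment 0.044
```

>>> carry_out --motion "0 0.0009 0.0002 0 0 0.007 0.01; 0 0.0013 0.0004 0 0 0.01 0.01; 0 0.0013 0.0004 0 0 0.01 0.01; 0 0.0013 0.0004 0 0 0.01 0.01; 0 0.0013 0.0004 0 0 0.01 0.01" --newtons 60

```text
clock: 23.2
position: [0.4774, 0.0237, 0.1432]
ee_rot: [0.0, -0.026, 1.0, 0.001]
force: [1.1, 6.3, -4.6]
width: 0.0218
```

```bash
python3 st.py
```

```text
pos [0.4774 0.0237 0.1432] yaw 0.0517 pitch 0.0008 F [ 1.11  6.26 -4.6 ] T [ 1.041  0.059 -0.464] w 0.0218 clk 23.2
rim [0.6072 0.0304 0.1726] Ftool [-1.43  6.19  4.61]
pitchmoment 0.004
```

>>> carry_out --motion "0 0 0 0 0 0 0.02; 0 0 0 0 0 0 0.024; 0 0 0 0 0 0 0.03; 0 0 0 0 0 0 0.04; 0 0 0 0 0 0 0.05" --newtons 10

```text
clock: 23.82
position: [0.4773, 0.0228, 0.1432]
ee_rot: [0.0, -0.026, 1.0, -0.0]
force: [-0.6, -0.6, 0.1]
width: 0.0482
```

```bash
python3 st.py
python3 - <<'E'
from h import *
P=params("wrist");p,d=arm.camera("wrist"); cv2.imwrite("pics/w6.png",p[:,:,::-1]);np.savez("pics/w6.npz",d=d,f=P[0],cx=P[1],cy=P[2],E=P[3])
E
```

```text
pos [0.4773 0.0228 0.1432] yaw 0.0523 pitch 0.0006 F [-0.63 -0.64  0.09] T [ 0.103 -0.102 -0.03 ] w 0.0482 clk 23.825
rim [0.6071 0.0296 0.1726] Ftool [ 0.66 -0.61 -0.09]
pitchmoment -0.107
```

View pics/w6.png

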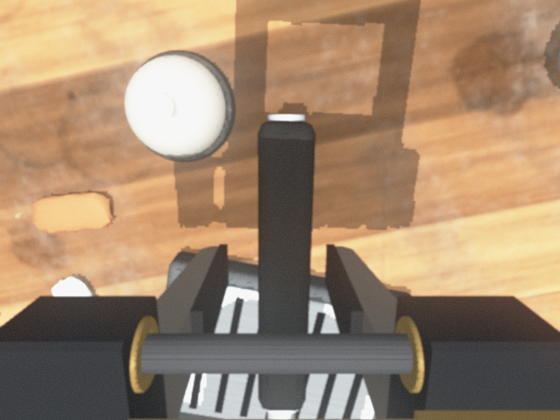

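```bash
cat > hl.py <<'E'
import sys
from h import *
w=np.load(sys.argv[1]); P=(float(w["f"]),float(w["cx"]),float(w["cy"]),w["E"]); W=cloud("wrist",w["d"],P)
zl,zh=.13,.165
s=(W[...,2]>zl)&(W[...,2]<zh)&(abs(W[...,1]-.03)<.05)&(W[...,0]>.38)&(W[...,0]<.48)
vmax=int(sys.argv[2]); s[vmax:]=False
p=W[s]; m=[]
for a in np.arange(p[:,0].min()+.006,p[:,0].max()-.008,.006):
    q=p[(p[:,0]>=a)&(p[:,0]<a+.006)]
    if len(q)>10: m.append((q[:,0].mean(),(q[:,1].max()+q[:,1].min())/2,np.ptp(q[:,1]),np.median(q[:,2])))
m=np.array(m);print(m.round(4)); print("yaw",np.polyfit(m[:,0],m[:,1],1)[0],"slope z",np.polyfit(m[:,0],m[:,3],1)[0],"end x",p[:,0].min())
E
python3 hl.py pics/w6.npz 240
```

```text
[[0.4136 0.0214 0.0219 0.1477]
 [0.4196 0.0217 0.0221 0.1477]
 [0.4256 0.0218 0.0218 0.1477]
 [0.4316 0.0221 0.022  0.1478]
 [0.4376 0.0223 0.0217 0.1477]
 [0.4436 0.0227 0.022  0.1478]]
yaw 0.040070468210442925 slope z 0.0032714881999935954 end x 0.4045958646273442
```

>>> carry_out --motion "0 0 -0.008 0 0 0 0.05; 0 0 -0.02 0 0 0 0.05; 0 0 -0.04 0 0 0 0.05; 0 0 -0.07 0 0 0 0.05; 0.01 0 -0.1 0 0 0 0.05"

```text
clock: 24.5
position: [0.4674, 0.0225, 0.2448]
ee_rot: [0.001, -0.026, 1.0, 0.0]
force: [0.6, 1.2, 0.3]
width: 0.0499
```

>>> carry_out --motion "0.02 0 -0.02 0 0 0 0.05; 0.05 0 -0.04 0 0 0 0.05; 0.08 0 -0.05 0 0 0 0.05; 0.1 0 -0.05 0 0 0 0.05; 0.1 0 -0.05 0 0 0 0.05"

```text
clock: 25.12
position: [0.3665, 0.0172, 0.2939]
ee_rot: [0.001, -0.026, 1.0, 0.0]
force: [1.2, 0.2, 0.2]
width: 0.0501
```

```bash
python3 st.py
python3 - <<'E'
from h import *
P=params("wrist");p,d=arm.camera("wrist"); cv2.imwrite("pics/w7.png",p[:,:,::-1]);np.savez("pics/w7.npz",d=d,f=P[0],cx=P[1],cy=P[2],E=P[3])
for c in ["scene","top"]:
  p,d=arm.camera(c); cv2.imwrite(f"pics/{c}7.png",p[:,:,::-1]); np.save(f"pics/{c}7d.npy",d)
  for t in ["portafilter","handle_grip","espresso_cup","muffin","salt_shaker","paper_cup","service_bell"]:
    print(c,t,[(np.round(r["location"],4).tolist(),round(r["conf"],2)) for r in arm.landmark_of(c,t)])
E
python3 hl.py pics/w7.npz 420
```

```text
pos [0.3665 0.0172 0.2939] yaw 0.0522 pitch 0.0017 F [1.15 0.15 0.18] T [ 0.103 -0.178 -0.016] w 0.0501 clk 25.125
rim [0.4963 0.024  0.3234] Ftool [-1.16  0.09 -0.18]
pitchmoment -0.183
scene portafilter [([0.6098, 0.031, 0.1072], 0.83)]
scene handle_grip [([0.4835, 0.0275, 0.1313], 0.64)]
scene espresso_cup [([0.3588, 0.2419, -0.002], 0.78)]
scene muffin [([0.7473, -0.1918, -0.0014], 0.55)]
scene salt_shaker []
scene paper_cup [([0.5833, 0.4216, 0.0007], 0.98)]
scene service_bell [([0.4062, -0.0563, -0.0019], 0.87)]
top portafilter [([0.5993, -0.5029, 0.0001], 0.94)]
top handle_grip [([0.4932, -0.5808, 0.0177], 0.71), ([0.4771, 0.0282, 0.1336], 0.52)]
top espresso_cup [([0.3631, 0.2502, -0.0006], 0.61), ([0.5437, -0.271, -0.0039], 0.25)]
top muffin [([0.7426, -0.1929, -0.0037], 0.87)]
top salt_shaker [([0.7094, -0.12, 0.0023], 0.48)]
top paper_cup [([0.5858, 0.4196, -0.0015], 0.63)]
top service_bell []
[[0.4128 0.0213 0.0219 0.1474]
 [0.419  0.0216 0.0216 0.1477]
 [0.4251 0.022  0.0218 0.1476]
 [0.4309 0.0223 0.0219 0.1478]
 [0.437  0.0221 0.021  0.1477]
 [0.443  0.0226 0.0212 0.1479]
 [0.449  0.0229 0.0213 0.1479]
 [0.4549 0.0232 0.0213 0.1477]
 [0.4608 0.0235 0.0215 0.1477]
 [0.4669 0.0239 0.0215 0.1479]
 [0.4729 0.0242 0.0215 0.1478]]
yaw 0.046803859136923906 slope z 0.003924604117323422 end x 0.40398284438588977
```

View pics/scene7.png

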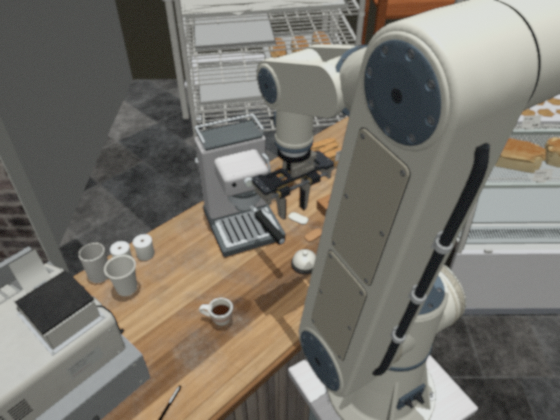

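View pics/w7.png

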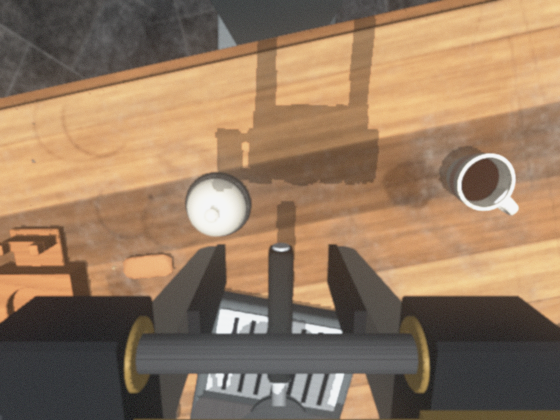

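```bash
python3 -c "
from rig import arm
print(arm.close_job())"
```

```text
the job is handed in; nothing more can be done
None
```

The portafilter is locked in the coffee machine's ring, hanging level on its own, and I handed the job in at about 25.5 s of the 72 s allowed. Handing in gives no verdict.

**What I did:**
- I took the black-handled portafilter off its rest by the handle; the blue look-alike was left alone.
- I brought the cup up into the ring with the handle to the left. The lugs were blocked at yaw −1.08 (about 5 N) and slipped up freely at −0.88. I raised the cup to the gasket.
- I turned it counter-clockwise over the ramps to the firm stop, at about yaw 0.05. Resistance was up to about 3.5 N sideways until then. It jumped to 7 N, and to 9 N on a small nudge. I then eased off, let go and backed away.

**Last checks:**
- **Locked and level:** two wrist-camera pictures after letting go show the handle level (slope about 0.004 rad) at yaw 0.040 and 0.047. It did not move when the arm withdrew. The handle's height puts the rim about 20–22 mm above the mouth.
- **Robot clear:** the gripper is open and clear of the portafilter.
- **Bystanders:** all five were found within a few mm of where they started.

**Checks that failed or disagreed:**
- The detector missed the salt shaker in the scene camera and the bell in the top camera; the other camera found each of them.
- The top camera's detector reported only the blue look-alike as a portafilter. The scene camera put a portafilter at the ring.
- The home switch cannot be read directly, so reaching the stop is inferred from the forces and the yaw.

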